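Re-zero the bench lens gauge and lock it

ROBOT

A 7-joint arm with a two-finger parallel gripper is mounted at the origin on the work surface. World frame = base frame: x ahead of the robot, y to its left, z up, the work surface at z = 0. Lengths are in mm, angles in rad, forces in N, time in s.
With the tool pointing down it reaches from about 400 to 875 mm from the base axis. Payload 4.4 kg.
Tool frame: the origin (TCP) lies midway between the tips of the shut fingers; the grasp point (between the pads) lies 19 mm behind it; z points along the fingers, y is the direction in which the jaws open and shut (so a half turn about z gives the same grasp; the last joint's range is limited). The gripper opens to 85 mm and grips with 20 to 120 N. Pads are 22 mm wide; open, the fingers measure 114 mm over their backs; the gripper's body (76 mm by 85 mm) begins 54 mm behind the grasp point. The pads swing forward as they close: fully open they stand 13 mm farther back than shut.
Start: joints at [-1.32, 0.628, 0.038, 1.517, -0.027, 0.996, -0.02], TCP at [202.469, 617.676, 231.313] pointing down, gripper open.
Joint ranges: [-3.06, 3.06], [-0.37, 2.12], [-1.25, 1.32], [0.18, 2.47], [-1.1, 4.24], [0.23, 1.98], [-2.94, 2.94]. Speed limits (rad/s): [2.57, 2.57, 3.14, 3.14, 3.14, 3.14, 3.14].

INTERFACE

Orientations are given as [roll, pitch, yaw] about the fixed x, y, z axes, in that order (R = Rz(yaw) Ry(pitch) Rx(roll)).
In Python, from cell import * gives the robot as it stands. The module is installed in compiled form; this text tells all that it offers.
- The arm moves only by the tool move_arm, never from a script. Its argument "series" is a list of rows, each a list of 2 entries, a list of its own where there are three numbers: the shift along the tool's x, y, z in m, then the turn about the tool's z in rad. In form: [[[x, y, z], yaw], ...]. A call has 1 to 5 rows; each row is the pose to reach, as a shift and turn from the pose measured when the call began, along the tool's axes at that moment; what a row does not reach only later rows make up. A row lasts 1/8 s, in which the tool goes at most 62.5 mm and 10.7 degrees, less where a joint would pass 70% of its speed; a pose out of reach is approached as far as the arm can. A call with a gripper value outside its range is refused whole. "claw" is the opening, from 0 (shut) to 1 (fully open), set as the call begins (left out, the last holds). The fingers move at their own pace and stop on an object; the grip force is fixed at half the most. Time passes only in rows, so rows that repeat a pose let the fingers close. It gives the time, the measured TCP pose, the force and the opening at its end, in the units of the state.
- read_state(): the state, without advancing time (a new reading comes with each control period).
- get_image(name): name is "side" or "top" or "wrist"; returns the picture (480x640x3 uint8, blue, green, red); there is no depth.
- camera_model(name): a dict with "fov_y" (degrees; the focal length in pixels is half the picture's height over the tangent of half this angle, whatever the lens; pixels are square), "cx", "cy" (the principal point, pixels), "k1" (the pictures are not rectified: a ray, as slopes to the right and down, at radius r is drawn at 1 + k1 r^2 times it, then the intrinsics apply), "pose" (4x4, takes a point from camera to world coordinates); the wrist camera has in their place "tool_from_camera" (4x4, takes a point from camera to tool coordinates, whose origin is the TCP and whose axes are the flange's). Camera axes: x right, y down, z forward; pixel columns grow to the right and rows downward; lengths in mm; the calibration is good to about 2 mm. A picture is of the moment at which its call begins: read the wrist's pose just before it. camera_model takes no time and is no camera call.
- finish_job(): hands the job in, once; it reports no verdict.
The state is a dict: "clock": time; "qpos": joint angles; "qd": joint speeds; "tau": joint torques, N m; "eef_pos": TCP position; "tool_rot": TCP orientation; "force": force on the tool from outside, world axes, zero at the start; "torque": the same for the moment, N m; "width": finger opening in mm.
Only numpy, scipy, OpenCV 4.12 (cv2) and the standard library are available. Lean on these libraries where they do the work, as an engineer would, in place of code of your own. Each camera call takes 0.05 s, during which the arm holds its last target. There are 200 camera calls.

TASK

The bench lens gauge has drifted off zero because its lock ring was left barely nipped. Slacken the big brass lock ring, turn the steel adjuster knob above it clockwise until the dial pointer stands on the zero mark, then tighten the lock ring again, firmly but without wrenching it (about 0.7 N m). Leave the dial, the glass blank under the plunger and the other things on the counter undisturbed.

Things in the scene. Friction and masses are not known exactly. Their poses are not given: they have to be found in the camera images.
- gauge: Bench lens gauge, screwed down: aluminium base plate 110 x 215 mm, 22 mm high, vertical steel column near one end. Origin: column axis at counter level; -y points along the arm to the dial; base spans x +-55, y +50 to -165 mm. Arm 24 mm wide, top 78 mm high. A fixed boss (44 mm diameter, top 105 mm high) ends the column; lock ring and knob turn on its axis above the boss
- ring: Knurled brass lock ring, 52 mm diameter, from 110 to 126 mm above the counter; origin on the column axis at counter level; x axis turns with the ring. On a right-hand thread on the knob's barrel: clockwise from above tightens, counterclockwise slackens; it rides round with the knob. Slack it turns at 0.05 N m. Nipped at the start: 0.25 N m frees it, slack within 0.2 rad
- ring_grip (a point): Point on the column axis at mid-height of the lock ring, 118 mm high. Tightening: once the ring meets its collar (the angle differs after each adjustment) the torque climbs over a few tenths of a radian; read it turning slowly, in small steps, as a quick stop reads low. 0.7 N m is right, under 0.45 does not hold, over 1.2 strains it. Beside it nothing tops 90 mm up to 70 mm from the axis
- adjuster: Adjuster: knurled steel knob, round, 32 mm diameter, from 134 to 162 mm above the counter, on a 24 mm barrel that passes through the lock ring. Origin on the column axis at counter level; it turns about that axis. Free it turns at about 0.12 N m and stays where it is left; with the ring tight it is clamped
- knob_grip (a point): Point on the column axis at mid-height of the knob, 150 mm above the counter (8 mm gap between knob and ring below it)
- knob_rim (a point): Mark on the knob's rim, 16 mm off the axis, 150 mm above the counter; turns with the knob
- collar: Clamp collar hidden in the boss under the lock ring, keyed to the barrel: tightening the ring presses it on the ring and on the fixed seat, which clamps the barrel. Origin on the column axis near counter level; cannot be reached
- dial: Dial head of the gauge, satin chrome, 76 mm diameter, face upward 101 mm above the counter, its axis 112 mm from the column axis; origin on its underside centre, 78 mm above the counter. 50 divisions of 0.126 rad (0.02 mm each). Edge rim 104 mm high. Fixed; not to be struck
- pointer (a joint): Dial pointer angle, rad. 0 = on the zero mark, positive = counterclockwise from it seen from above. It turns with the knob, same sense, same angle (1 mm per turn, 1 mm per dial turn). It starts 0.7 to 2.2 rad counterclockwise of zero, so the knob must go clockwise by the value read
- pointer_tip (a point): Tip of the black pointer, 27 mm from the dial's axis
- zero_mark (a point): Zero mark: the one broad long black bar on the face, beside a small lug on the bezel, on the side of the dial farthest from the column
- ref_blank: Frosted glass reference blank, 50 mm diameter, 9 mm thick, resting in the black cup on the gauge base under the plunger; origin under its centre. Loose, leave alone
- pin_spanner: Flat steel pin spanner 115 x 34 x 5 mm lying on the counter alongside the gauge base; loose bystander
- lap: Small brass mushroom lap, 54 mm diameter, 42 mm tall, standing beside the gauge base near the column; loose bystander
- spare_blank: Second frosted blank, 50 mm diameter, on the cork mat; loose bystander
- loupe: Black eyepiece loupe, 40 mm diameter, 30 mm tall, on the cork mat; loose bystander
- centering_cup: Black bakelite centering cup, 64 mm diameter, 36 mm tall, on the counter; loose bystander

How it is judged (in metres and radians):
On the way, in this order (a step that is already met when the one before it is completed fails the run):
1. the lock ring is slackened before the knob has been turned (contact force between ring and collar below 0.5 N and distance of knob_rim from where it was at the start of the episode below 0.004 m), for 0.2 s.
2. with the ring slack, the pointer is brought to the zero mark, within one division (contact force between ring and collar below 0.5 N and value of joint pointer between -0.125 and 0.125 rad), for 0.2 s.
At the end, for the whole second after the job is handed in: The lock ring presses its collar with more than 28 N (a tightening torque of about 0.45 N m or more; 0.7 N m gives about 48 N once let go), the pointer is at rest on the zero mark within one division (0.125 rad), the reference blank is where it was within 4 mm, and the robot touches nothing (contact force between ring and collar above 28 N and value of joint pointer between -0.125 and 0.125 rad and velocity of joint pointer between -0.05 and 0.05 rad/s and distance of ref_blank from where it was at the start of the episode below 0.004 m).
It fails at once if the lock ring is wrenched: it presses its collar with more than 120 N (roughly 1.3 N m or more) (contact force between ring and collar above 120 N).
It fails at once if the dial head is struck with more than 5 N (contact force between the arm and dial above 5 N).
It fails at once if the dial head is struck by the fingers with more than 5 N (contact force between the fingers and dial above 5 N).
It fails at once if the reference blank is shifted more than 4 mm (distance of ref_blank from where it was at the start of the episode above 0.004 m).
It fails at once if a bystander is pushed more than 20 mm (distance of any of pin_spanner, lap, spare_blank, loupe, centering_cup from where it was at the start of the episode above 0.02 m).
It also fails if it takes over 64 s, if anything falls off the work surface, if the arm or the gripper's body presses on something with over 40 N, if the wrist force passes 120 N, or if a joint passes its speed limit or range.

## Working session

There is one attempt and no reset: what is moved stays moved. The work goes in short steps, Python scripts to look and compute and a tool call to move; the robot and the scene stay as the last step left them, time stands still between calls to the robot, and variables do not carry over. Pictures are saved under pics/ and viewed, about 8 in all and at most 12, crops included, and the job is handed in when it is done.

Besides the shell and the picture viewer there is one more tool, called after "Call:" as a command line: name --argument value ..., lists and objects as JSON in quotes. move_arm: Moves the arm, as the interface text tells. Its arguments: {"type":"object","properties":{"series":{"type":"array"},"claw":{"type":"number"}},"required":["series"]}

```bash
mkdir -p pics; cat > h.py <<'E'
from cell import *
import numpy as np, cv2
from scipy.spatial.transform import Rotation as R
def K(m):
    f=240/np.tan(np.radians(m['fov_y'])/2); return f
def campose(n):
    m=camera_model(n)
    if n!='wrist': return m,np.array(m['pose'])
    s=read_state(); T=np.eye(4); T[:3,:3]=R.from_euler('xyz',s['tool_rot']).as_matrix(); T[:3,3]=s['eef_pos']
    return m,T@np.array(m['tool_from_camera'])
def ray(m,u,v):
    f=K(m); d=np.array([(u-m['cx'])/f,(v-m['cy'])/f]); p=d.copy()
    for _ in range(20): p=d/(1+m['k1']*(p@p))
    return np.r_[p,1]
def onplane(m,T,u,v,z):
    d=T[:3,:3]@ray(m,u,v); o=T[:3,3]; return o+d*(z-o[2])/d[2]
def proj(m,T,P):
    c=np.linalg.inv(T)@np.r_[P,1]; p=c[:2]/c[2]; p=p*(1+m['k1']*(p@p)); return p*K(m)+[m['cx'],m['cy']]
E
python3 - <<'E'
from h import *
print(read_state())
for n in ['top','side','wrist']:
    m,T=campose(n); np.save(f'pics/T_{n}0.npy',T); print(n,m['fov_y'],m['k1'],T.round(2).tolist()); cv2.imwrite(f'pics/{n}0.png',get_image(n))
E
```

```text
{'clock': 0.0, 'qpos': array([-1.31978744,  0.62933252,  0.03845841,  1.51838224, -0.02700214,
        0.99629718, -0.0200153 ]), 'qd': array([-7.92256371e-06, -9.23598579e-04, -5.31635167e-04,  2.58236322e-04,
        4.90090804e-04,  3.47154684e-05, -4.69237070e-04]), 'tau': array([-1.20133723e-04, -5.63413918e+01,  1.22587558e+00, -1.93439144e+01,
        1.09224563e-02,  1.04842635e-02,  3.90896915e-06]), 'eef_pos': array([202.28299482, 617.05861632, 230.39365714]), 'tool_rot': array([-3.13969212e+00,  3.26313523e-05,  2.82475371e+00]), 'force': array([ 0.71699707, -0.10025023, -0.54158669]), 'torque': array([0.01218536, 0.03168306, 0.00031166]), 'width': 85.45023517662189}
top 43.588635179662354 -0.11359828885872388 [[-0.01, -1.0, 0.08, 449.11], [-1.0, 0.01, -0.02, -48.1], [0.02, -0.08, -1.0, 1341.29], [0.0, 0.0, 0.0, 1.0]]
side 45.552005733088244 0.025504375624922065 [[0.9, -0.28, 0.34, 160.92], [-0.44, -0.54, 0.72, -845.96], [-0.01, -0.79, -0.61, 781.66], [0.0, 0.0, 0.0, 1.0]]
wrist 69.24467530183722 -0.0681561367675388 [[0.31, 0.9, 0.31, 122.11], [0.95, -0.29, -0.1, 643.34], [-0.0, 0.33, -0.94, 372.08], [0.0, 0.0, 0.0, 1.0]]
```

View pics/top0.png

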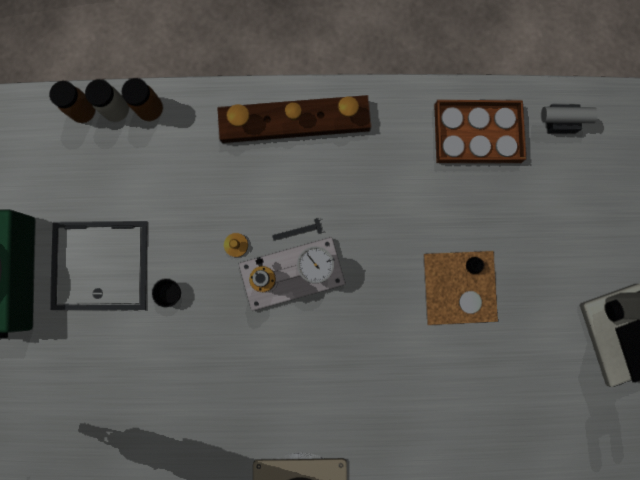

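View pics/side0.png

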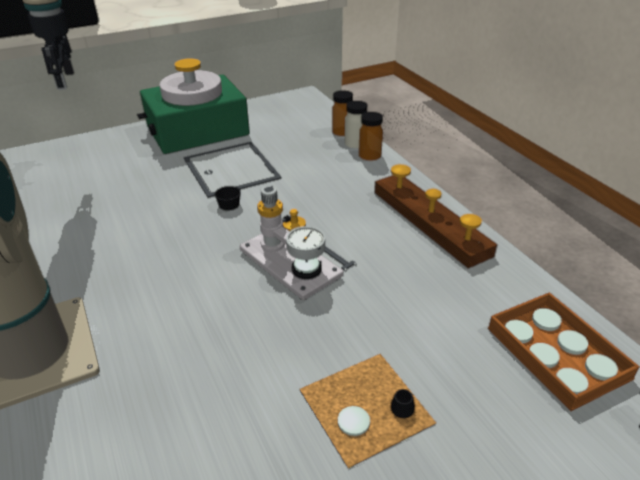

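The top view shows the column and knob at about (261,279), the dial at (317,264), the lap at (236,245), the spanner at (298,229) and the cup at (167,293). Next I'll measure these and enlarge the gauge.

```bash
python3 - <<'E'
from h import *
m,T=campose('top')
k=onplane(m,T,260.5,278.5,162);d=onplane(m,T,317,264.5,103)
print(k,d,np.linalg.norm((k-d)[:2]),np.degrees(np.arctan2(*(d-k)[[1,0]])))
print('lap',onplane(m,T,236,245,42))
im=cv2.imread('pics/top0.png')[215:325,220:360]
cv2.imwrite('pics/crop0.png',cv2.resize(im,None,fx=5.5,fy=5.4,interpolation=cv2.INTER_CUBIC))
E
```

```text
[492.82971736  65.48976946 162.        ] [522.42031001 -45.70617336 103.        ] 115.06581104519032 -75.0982484775633
lap [570.75676667 130.02817372  42.        ]
```

View pics/crop0.png

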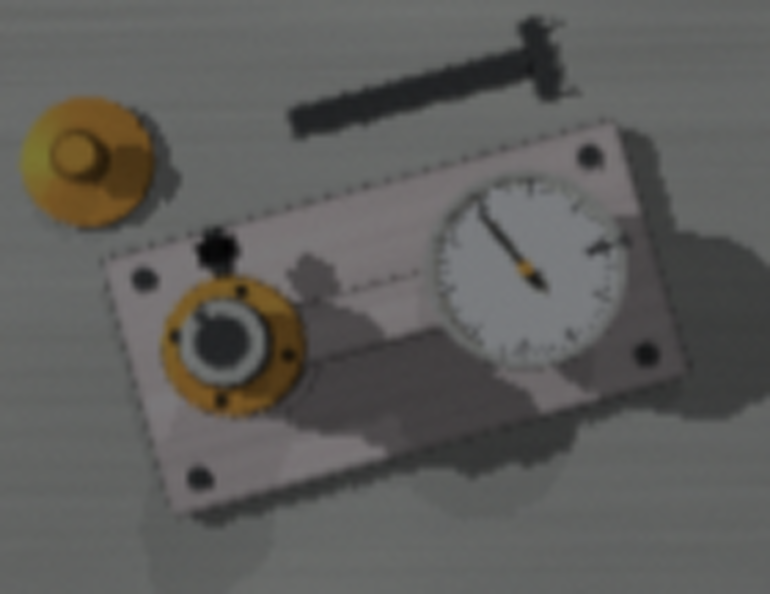

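The crop shows the dial centre at about (528,270), the pointer tip at (478,203) and the zero bar at (605,247). The pointer is therefore about 1.9 rad counterclockwise of zero. The ring is at (233,346). I'll move over the column now.

Call:
move_arm --series '[[[-0.044, -0.043, -0.002], 0], [[-0.088, -0.086, -0.004], 0], [[-0.132, -0.129, -0.006], 0], [[-0.176, -0.172, -0.008], 0], [[-0.22, -0.215, -0.01], 0]]' --claw 1

```text
clock: 0.78
eef_pos: [345.1, 342.5, 241.0]
tool_rot: [-3.14, 0.0, 2.825]
force: [1.4, 0.4, 0.1]
width: 85.3
```

```bash
cat >> h.py <<'E'
def togo(P):
    s=read_state(); Rm=R.from_euler('xyz',s['tool_rot']).as_matrix()
    print('t',s['clock'],'pos',s['eef_pos'].round(1),'rot',s['tool_rot'].round(3),'q',s['qpos'].round(2),'F',s['force'].round(1),'M',s['torque'].round(3),'w',round(s['width'],1))
    print('tool shift mm',(Rm.T@(np.array(P)-s['eef_pos'])).round(1))
E
python3 -c "
from h import *
togo([485,65,250])"
```

```text
t 0.775 pos [345.1 342.5 241. ] rot [-3.14   0.     2.825] q [-0.88  0.38  0.05  1.95 -0.03  0.81  0.44] F [1.4 0.4 0.1] M [-0.006 -0.021 -0.036] w 85.3
tool shift mm [-219.3 -220.2   -8.7]
```

Call:
move_arm --series '[[[-0.044, -0.044, -0.002], 0], [[-0.088, -0.088, -0.004], 0], [[-0.132, -0.132, -0.006], 0], [[-0.176, -0.176, -0.008], 0], [[-0.219, -0.22, -0.009], 0]]'

```text
clock: 1.4
eef_pos: [485.4, 63.6, 250.5]
tool_rot: [-3.141, 0.001, 2.825]
force: [1.0, 0.9, -0.8]
width: 85.0
```

```bash
python3 - <<'E'
from h import *
togo([493,65,250])
m,T=campose('wrist'); np.save('pics/T_w1.npy',T); cv2.imwrite('pics/w1.png',get_image('wrist'))
for z in (118,126,162): print(z,proj(m,T,[493,65,z]))
E
```

```text
t 1.4 pos [485.4  63.6 250.5] rot [-3.141e+00  1.000e-03  2.825e+00] q [-0.27  0.38  0.12  1.93 -0.06  0.84  1.13] F [ 1.   0.9 -0.8] M [ 0.056 -0.013 -0.002] w 85.0
tool shift mm [-6.7  3.7  0.5]
118 [324.60529118 231.22560815]
126 [324.72997358 234.34744696]
162 [325.384343  250.7548987]
```

View pics/w1.png

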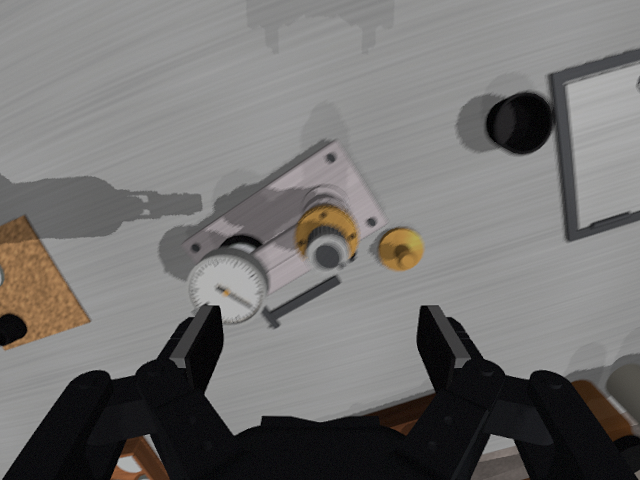

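The knob top is at about (328,256), the ring centre at about (327,235) and the dial at (228,287). The lap at (401,249) lies outside the gauge base.

```bash
python3 - <<'E'
from h import *
m=camera_model('wrist');T=np.load('pics/T_w1.npy')
print('knob',onplane(m,T,328,256,162),'ring',onplane(m,T,327,235,124),'dial',onplane(m,T,228,287,103))
c=cv2.imread('pics/w1.png')
a=cv2.resize(c[185:335,180:380],None,fx=4,fy=4,interpolation=cv2.INTER_CUBIC); cv2.imwrite('pics/w1c.png',a)
E
```

```text
knob [497.4209812   65.54612295 162.        ] ring [494.77089733  66.40241487 124.        ] dial [522.03196181 -38.92301782 103.        ]
```

View pics/w1c.png

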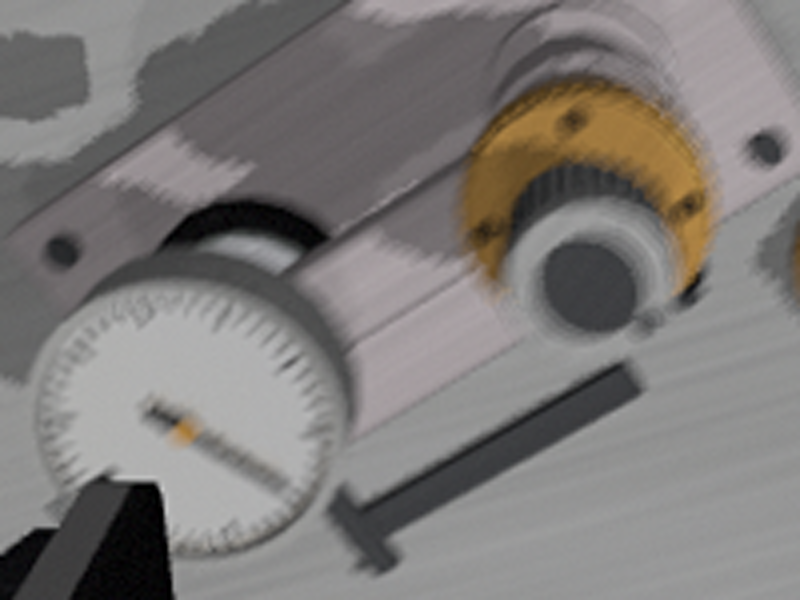

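Call:
move_arm --series '[[[-0.008, 0.005, 0.02], 0], [[-0.008, 0.005, 0.06], 0], [[-0.008, 0.005, 0.1], 0], [[-0.008, 0.005, 0.135], 0], [[-0.008, 0.005, 0.154], 0]]'

```text
clock: 2.08
eef_pos: [498.0, 54.2, 95.1]
tool_rot: [-3.134, 0.004, 2.813]
force: [-0.1, 0.2, 0.4]
width: 85.7
```

```bash
python3 -c "
from h import *
togo([494.5,65.7,95])
cv2.imwrite('pics/s2.png',cv2.resize(get_image('side')[150:300,200:400],None,fx=4,fy=4,interpolation=2))"
```

```text
t 2.075 pos [498.   54.2  95.1] rot [-3.134  0.004  2.813] q [-0.23  0.63  0.08  2.05 -0.09  0.46  1.17] F [-0.1  0.2  0.4] M [0.011 0.029 0.013] w 85.7
tool shift mm [ 7.   9.7 -0. ]
```

View pics/s2.png

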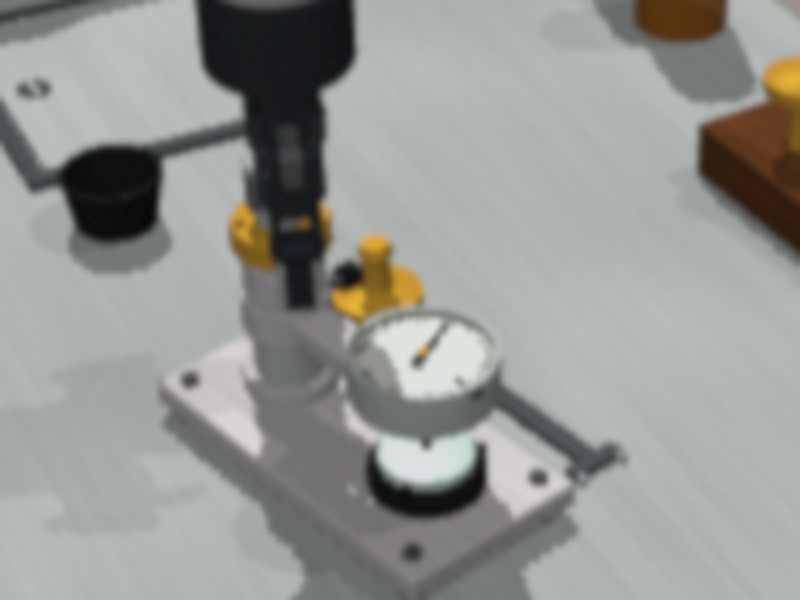

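The gripper is around the ring but about 12 mm off towards the dial because the arm lagged. I'll correct that with small moves.

Call:
move_arm --series '[[[0.007, 0.01, 0], 0.01], [[0.007, 0.01, 0], 0.01], [[0.007, 0.01, 0], 0.01]]'

```text
clock: 2.5
eef_pos: [494.2, 66.3, 94.4]
tool_rot: [-3.134, 0.004, 2.804]
force: [0.1, -0.2, 0.2]
width: 85.3
```

```bash
python3 -c "
from h import *
togo([494.5,65.7,95])"
```

```text
t 2.5 pos [494.2  66.3  94.4] rot [-3.134  0.004  2.804] q [-0.26  0.63  0.09  2.06 -0.1   0.45  1.14] F [ 0.1 -0.2  0.2] M [-0.055 -0.014  0.004] w 85.3
tool shift mm [-0.5 -0.5 -0.6]
```

Call:
move_arm --series '[[[0, 0, 0], 0], [[0, 0, 0], 0], [[0, 0, 0], 0], [[0, 0, 0], 0], [[0, 0, 0], 0]]' --claw 0

```text
clock: 3.12
eef_pos: [495.3, 67.5, 95.4]
tool_rot: [-3.137, 0.006, 2.805]
force: [0.3, 3.2, 6.3]
width: 50.2
```

```bash
python3 -c "
from h import *
togo([494.5,65.7,95])"
```

```text
t 3.125 pos [495.3  67.5  95.4] rot [-3.137  0.006  2.805] q [-0.26  0.63  0.09  2.06 -0.1   0.46  1.14] F [0.3 3.2 6.3] M [0.591 0.124 0.007] w 50.2
tool shift mm [ 0.1 -2.   0.5]
```

The ring is gripped, with an opening of about 50 mm. I'll slacken it counterclockwise.

Call:
move_arm --series '[[[0, 0, 0], -0.06], [[0, 0, 0], -0.12], [[0, 0, 0], -0.18], [[0, 0, 0], -0.24], [[0, 0, 0], -0.3]]'

```text
clock: 3.75
eef_pos: [495.2, 67.3, 95.5]
tool_rot: [-3.135, 0.004, 3.106]
force: [0.2, -0.2, -0.0]
width: 50.3
```

```bash
python3 -c "
from h import *
togo([495,67,95])"
```

```text
t 3.75 pos [495.2  67.3  95.5] rot [-3.135  0.004  3.106] q [-0.2   0.63  0.01  2.05  0.    0.46  1.34] F [ 0.2 -0.2 -0. ] M [ 0.097  0.08  -0.045] w 50.3
tool shift mm [ 0.2 -0.3  0.5]
```

Call:
move_arm --series '[[[0, 0, 0], -0.1], [[0, 0, 0], -0.2], [[0, 0, 0], -0.3], [[0, 0, 0], -0.3], [[0, 0, 0], -0.3]]'

```text
clock: 4.38
eef_pos: [495.2, 67.0, 95.5]
tool_rot: [-3.134, 0.002, -2.879]
force: [0.0, -0.6, -1.6]
width: 50.4
```

```bash
python3 -c "
from h import *
togo([495,67,95])
cv2.imwrite('pics/t3.png',cv2.resize(get_image('top')[225:305,230:350],None,fx=6.5,fy=6.5,interpolation=2))"
```

```text
t 4.375 pos [495.2  67.   95.5] rot [-3.134e+00  2.000e-03 -2.879e+00] q [-0.15  0.63 -0.07  2.05  0.11  0.46  1.53] F [ 0.  -0.6 -1.6] M [ 0.041  0.05  -0.036] w 50.4
tool shift mm [0.2 0.1 0.5]
```

View pics/t3.png

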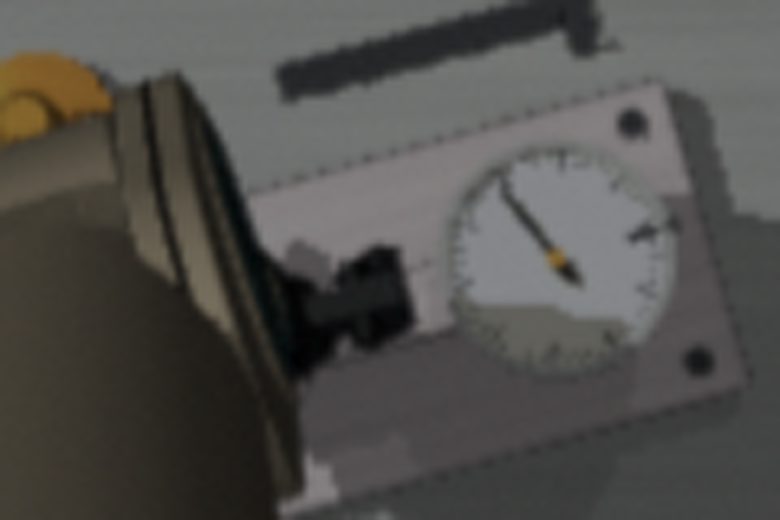

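The pointer is unmoved, with its tip at (501,180), pivot at (556,258) and zero bar at (642,236). That makes the angle about 1.93 rad. The ring is slack at 0.04 N m. Next I'll release and rise to the knob.

Call:
move_arm --series '[[[0, 0, 0], 0], [[0, 0, 0], 0], [[0, 0, -0.01], 0], [[0, 0, -0.025], 0], [[0, 0, -0.036], 0]]' --claw 0.85

```text
clock: 5.05
eef_pos: [495.6, 67.3, 133.0]
tool_rot: [-3.134, 0.003, -2.879]
force: [0.4, 0.3, 0.0]
width: 72.8
```

```bash
python3 -c "
from h import *
togo([495.2,67,131])"
```

```text
t 5.05 pos [495.6  67.3 133. ] rot [-3.134e+00  3.000e-03 -2.879e+00] q [-0.14  0.56 -0.08  2.03  0.1   0.55  1.54] F [0.4 0.3 0. ] M [ 0.043 -0.029 -0.006] w 72.8
tool shift mm [ 0.5 -0.2  2. ]
```

Call:
move_arm --series '[[[0, 0, 0.002], 0], [[0, 0, 0.002], 0], [[0, 0, 0.002], 0], [[0, 0, 0.002], 0], [[0, 0, 0.002], 0]]' --claw 0

```text
clock: 5.68
eef_pos: [495.5, 67.0, 131.2]
tool_rot: [-3.134, 0.003, -2.879]
force: [-1.0, -1.0, 5.5]
width: 30.2
```

Call:
move_arm --series '[[[0, 0, 0], 0], [[0, 0, 0], 0]]'

```text
clock: 5.92
eef_pos: [495.5, 67.0, 131.2]
tool_rot: [-3.134, 0.002, -2.879]
force: [-1.0, -1.0, 5.2]
width: 30.6
```

```bash
python3 -c "
from h import *
togo([495.2,67,131])"
```

```text
t 5.925 pos [495.5  67.  131.2] rot [-3.134e+00  2.000e-03 -2.879e+00] q [-0.14  0.57 -0.08  2.03  0.1   0.55  1.54] F [-1.  -1.   5.2] M [ 0.061  0.089 -0.02 ] w 30.6
tool shift mm [0.3 0.1 0.2]
```

Call:
move_arm --series '[[[0, 0, 0], 0.17], [[0, 0, 0], 0.34], [[0, 0, 0], 0.51], [[0, 0, 0], 0.68], [[0, 0, 0], 0.85]]'

```text
clock: 6.55
eef_pos: [495.6, 67.7, 131.2]
tool_rot: [-3.139, 0.007, 2.55]
force: [1.2, 2.3, 2.8]
width: 30.4
```

Call:
move_arm --series '[[[0, 0, 0], 0.17], [[0, 0, 0], 0.34], [[0, 0, 0], 0.51], [[0, 0, 0], 0.68], [[0, 0, 0], 0.85]]'

```text
clock: 7.18
eef_pos: [496.2, 68.1, 131.2]
tool_rot: [3.137, 0.007, 1.695]
force: [2.3, 1.1, 2.4]
width: 30.4
```

```bash
cat >> h.py <<'E'
def dial(name,cen):
    m,T=campose('top'); im=get_image('top'); s=14  # px per mm rectified, world x -> right, y -> up about cen
    g=np.arange(-40,40.01,0.2); X,Y=np.meshgrid(g,-g)
    uv=np.array([[proj(m,T,[cen[0]+x,cen[1]+y,102]) for x,y in zip(a,b)] for a,b in zip(X,Y)]).astype(np.float32)
    o=cv2.remap(im,uv[...,0],uv[...,1],cv2.INTER_CUBIC); cv2.imwrite(name,cv2.resize(o,(600,600),interpolation=2))
E
python3 -c "
from h import *
togo([495.5,67,131])
m,T=campose('top'); c=onplane(m,T,315.5,264.7,102); print(c)
dial('pics/d4.png',c)"
```

```text
t 7.175 pos [496.2  68.1 131.2] rot [3.137 0.007 1.695] q [-0.47  0.6   0.41  2.04 -0.41  0.58  0.34] F [2.3 1.1 2.4] M [0.057 0.543 0.162] w 30.4
tool shift mm [-1.  -0.8  0.2]
[522.10642159 -42.59829704 102.        ]
```

View pics/d4.png

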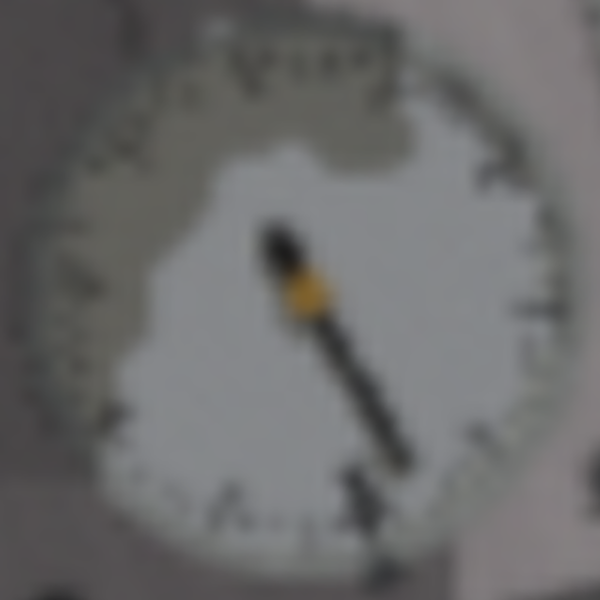

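Seen from above, the pointer runs from the pivot (309,294) to its tip at (403,468). The zero bar and lug lie at (358,485) and (381,570). The pointer is still about 0.24 rad counterclockwise of zero.

Call:
move_arm --series '[[[0, 0, 0], 0.08], [[0, 0, 0], 0.16], [[0, 0, 0], 0.24], [[0, 0, 0], 0.24], [[0, 0, 0], 0.24]]'

```text
clock: 7.85
eef_pos: [496.4, 68.2, 131.2]
tool_rot: [3.136, 0.006, 1.451]
force: [3.4, 0.3, 4.7]
width: 30.5
```

```bash
python3 -c "
from h import *
togo([495.5,67,131])
dial('pics/d5.png',[522.1,-42.6,102])"
```

```text
t 7.85 pos [496.4  68.2 131.2] rot [3.136 0.006 1.451] q [-0.52  0.62  0.48  2.04 -0.48  0.59  0.17] F [3.4 0.3 4.7] M [ 0.221  0.677 -0.12 ] w 30.5
tool shift mm [-1.3 -0.8  0.2]
```

View pics/d5.png

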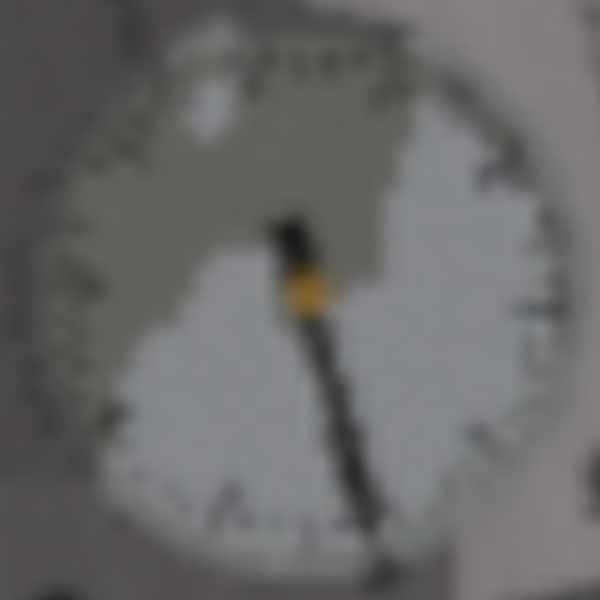

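The pointer now lies on the zero bar, in line with the lug at (381,570). I'll release, rewind counterclockwise, and go down to the ring.

Call:
move_arm --series '[[[0, 0, 0], 0], [[0, 0, 0], 0], [[0, 0, 0], 0], [[0, 0, 0], -0.17], [[0, 0, 0], -0.34]]' --claw 0.85

```text
clock: 8.52
eef_pos: [496.2, 68.2, 131.0]
tool_rot: [3.138, 0.008, 1.797]
force: [0.1, -0.5, -0.1]
width: 72.8
```

Call:
move_arm --series '[[[0, 0, 0], -0.17], [[0, 0, 0], -0.34], [[0, 0, 0], -0.51], [[0, 0, 0], -0.68], [[0, 0, 0], -0.8]]'

```text
clock: 9.15
eef_pos: [496.0, 68.0, 130.9]
tool_rot: [-3.138, 0.008, 2.601]
force: [-0.3, -0.5, -0.9]
width: 72.7
```

```bash
python3 -c "
from h import *
togo([495.5,67.3,95.2])"
```

```text
t 9.15 pos [496.   68.  130.9] rot [-3.138  0.008  2.601] q [-0.3   0.57  0.15  2.03 -0.14  0.54  0.98] F [-0.3 -0.5 -0.9] M [ 0.019  0.035 -0.023] w 72.7
tool shift mm [ 0.3 -0.8 35.7]
```

Call:
move_arm --series '[[[0, -0.001, 0.012], 0], [[0, -0.001, 0.024], 0], [[0, -0.001, 0.036], 0], [[0, -0.001, 0.036], 0], [[0, -0.001, 0.036], 0]]'

```text
clock: 9.78
eef_pos: [495.7, 66.9, 94.8]
tool_rot: [-3.138, 0.007, 2.601]
force: [-1.4, 0.7, 0.3]
width: 72.8
```

Call:
move_arm --series '[[[0, 0, 0], 0], [[0, 0, 0], 0], [[0, 0, 0], 0], [[0, 0, 0], 0], [[0, 0, 0], 0]]' --claw 0

```text
clock: 10.4
eef_pos: [496.2, 67.3, 95.6]
tool_rot: [-3.139, 0.008, 2.601]
force: [-1.2, -0.3, 6.0]
width: 50.4
```

```bash
python3 -c "
from h import *
togo([495.5,67.3,95.2])"
```

```text
t 10.4 pos [496.2  67.3  95.6] rot [-3.139  0.008  2.601] q [-0.28  0.63  0.13  2.06 -0.16  0.46  0.99] F [-1.2 -0.3  6. ] M [ 0.217  0.138 -0.142] w 50.4
tool shift mm [ 0.6 -0.4  0.4]
```

Call:
move_arm --series '[[[0, 0, 0], 0.06], [[0, 0, 0], 0.12], [[0, 0, 0], 0.18], [[0, 0, 0], 0.24], [[0, 0, 0], 0.3]]'

```text
clock: 11.02
eef_pos: [496.2, 67.4, 95.6]
tool_rot: [3.141, 0.009, 2.299]
force: [0.2, 0.6, 0.0]
width: 50.2
```

```bash
python3 -c "
from h import *
togo([495.5,67.3,95.2])"
```

```text
t 11.025 pos [496.2  67.4  95.6] rot [3.141 0.009 2.299] q [-0.34  0.64  0.21  2.06 -0.26  0.46  0.8 ] F [0.2 0.6 0. ] M [-0.135  0.146  0.05 ] w 50.2
tool shift mm [ 0.4 -0.6  0.4]
```

Call:
move_arm --series '[[[0, 0, 0], 0.03], [[0, 0, 0], 0.06], [[0, 0, 0], 0.09], [[0, 0, 0], 0.12], [[0, 0, 0], 0.12]]'

```text
clock: 11.65
eef_pos: [496.3, 67.4, 95.7]
tool_rot: [3.14, 0.009, 2.178]
force: [0.4, 1.0, -0.2]
width: 50.6
```

```bash
python3 -c "
from h import *
togo([495.5,67.3,95.2])"
```

```text
t 11.65 pos [496.3  67.4  95.7] rot [3.14  0.009 2.178] q [-0.36  0.64  0.24  2.06 -0.31  0.47  0.72] F [ 0.4  1.  -0.2] M [-0.069  0.186 -0.033] w 50.6
tool shift mm [ 0.4 -0.7  0.5]
```

Call:
move_arm --series '[[[0, 0, 0], 0.03], [[0, 0, 0], 0.06], [[0, 0, 0], 0.09], [[0, 0, 0], 0.12], [[0, 0, 0], 0.12]]'

```text
clock: 12.28
eef_pos: [496.3, 67.4, 95.7]
tool_rot: [3.139, 0.009, 2.058]
force: [0.8, 0.4, 0.3]
width: 50.5
```

```bash
python3 -c "
from h import *
togo([495.5,67.3,95.2])"
```

```text
t 12.275 pos [496.3  67.4  95.7] rot [3.139 0.009 2.058] q [-0.38  0.65  0.27  2.06 -0.35  0.47  0.64] F [0.8 0.4 0.3] M [-0.115  0.233 -0.014] w 50.5
tool shift mm [ 0.3 -0.7  0.5]
```

Call:
move_arm --series '[[[0, 0, 0], 0.03], [[0, 0, 0], 0.06], [[0, 0, 0], 0.09], [[0, 0, 0], 0.12]]'

```text
clock: 12.78
eef_pos: [496.3, 67.4, 95.6]
tool_rot: [3.138, 0.008, 1.937]
force: [0.7, -0.7, -0.3]
width: 50.1
```

```bash
python3 -c "
from h import *
togo([495.5,67.3,95.2])"
```

```text
t 12.775 pos [496.3  67.4  95.6] rot [3.138 0.008 1.937] q [-0.4   0.65  0.3   2.06 -0.39  0.48  0.56] F [ 0.7 -0.7 -0.3] M [-0.265  0.303  0.474] w 50.1
tool shift mm [ 0.2 -0.8  0.4]
```

Call:
move_arm --series '[[[0, 0, 0], 0.01], [[0, 0, 0], 0.02], [[0, 0, 0], 0.03]]'

```text
clock: 13.15
eef_pos: [496.3, 67.4, 95.6]
tool_rot: [3.138, 0.008, 1.907]
force: [1.0, -0.1, 0.1]
width: 50.1
```

```bash
python3 -c "
from h import *
togo([495.5,67.3,95.2])"
```

```text
t 13.15 pos [496.3  67.4  95.6] rot [3.138 0.008 1.907] q [-0.41  0.65  0.31  2.06 -0.4   0.48  0.54] F [ 1.  -0.1  0.1] M [-0.293  0.378  0.579] w 50.1
tool shift mm [ 0.2 -0.8  0.4]
```

Call:
move_arm --series '[[[0, 0, 0], 0.01], [[0, 0, 0], 0.02], [[0, 0, 0], 0.03], [[0, 0, 0], 0.04]]'

```text
clock: 13.65
eef_pos: [496.3, 67.4, 95.6]
tool_rot: [3.138, 0.008, 1.866]
force: [0.4, -0.5, -0.7]
width: 50.0
```

```bash
python3 -c "
from h import *
togo([495.5,67.3,95.2])
dial('pics/d6.png',[522.1,-42.6,102])"
```

```text
t 13.65 pos [496.3  67.4  95.6] rot [3.138 0.008 1.866] q [-0.41  0.66  0.32  2.06 -0.41  0.48  0.51] F [ 0.4 -0.5 -0.7] M [-0.207  0.376  0.73 ] w 50.0
tool shift mm [ 0.1 -0.8  0.4]
```

View pics/d6.png

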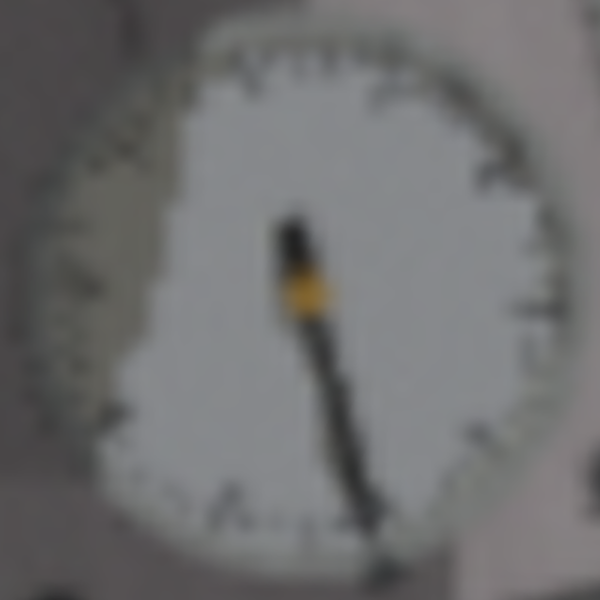

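The pointer is still on the zero bar, with its tip at about (368,505), and the torque reads 0.73 N m. I'll release and lift clear.

Call:
move_arm --series '[[[0, 0, 0], 0], [[0, 0, 0], 0], [[0, 0, 0], 0], [[0, 0, -0.02], 0], [[0, 0, -0.05], 0]]' --claw 0.85

```text
clock: 14.32
eef_pos: [495.3, 67.6, 145.6]
tool_rot: [3.14, 0.008, 1.865]
force: [-0.9, 0.6, 1.2]
width: 72.9
```

Call:
move_arm --series '[[[0, 0, -0.04], 0], [[0, 0, -0.08], 0], [[0, 0, -0.11], 0], [[0, 0, -0.11], 0], [[0, 0, -0.11], 0]]'

```text
clock: 14.95
eef_pos: [494.2, 68.5, 255.0]
tool_rot: [3.141, 0.007, 1.865]
force: [-0.5, -0.2, 0.1]
width: 72.7
```

```bash
python3 -c "
from h import *
togo([495.5,67.3,95.2])
dial('pics/d7.png',[522.1,-42.6,102])"
```

```text
t 14.95 pos [494.2  68.5 255. ] rot [3.141 0.007 1.865] q [-0.55  0.42  0.5   1.91 -0.25  0.87  0.37] F [-0.5 -0.2  0.1] M [-0.032  0.019  0.058] w 72.7
tool shift mm [ -0.3   0.9 159.8]
```

View pics/d7.png

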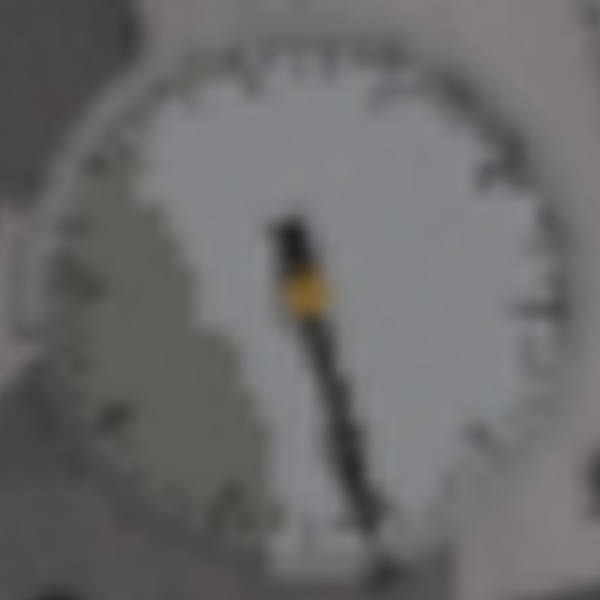

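The pointer is still on zero, with its tip at about (370,510) in line with the lug, and the gripper is clear. I'll hand in.

```bash
python3 -c "
from h import *
print(finish_job())"
```

```text
the job is handed in; nothing more can be done
None
```

The gauge is back on zero with the lock ring tightened, and I handed the job in at about 15 s of the 64 s allowed.

- **Slackening:** I turned the ring about 0.6 rad counterclockwise until it moved freely at about 0.04 N m. The pointer had not moved at that stage.
- **Zeroing:** I turned the knob about 1.95 rad clockwise, and the dial image then showed the pointer on the zero bar.
- **Tightening:** I turned the ring clockwise in small steps until the torque read 0.73 N m. I then let go and lifted clear.

**Last checks:** After release, the pointer was still in line with the zero bar and lug to within about 0.03 rad by eye. The gripper touched nothing, with forces around 0.5 N.

**Problem on the way:** The first descent lagged and ended about 12 mm off, towards the dial. I corrected it before gripping, and no contact force showed.

**Not checked:** I didn't measure the reference blank or the loose items again at the end. No unexpected force appeared at any reading.

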